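Lock the washed cover back on the spice grinder

TASK

The spice grinder may only run with its cover locked on. Take the washed smoke-clear cover by its black grip bar from the sloping drying rack, set it upright on the grinder with its two lugs in the two gaps of the black collar (by the white dots), press it down against the sprung pale-blue seal and turn it clockwise (seen from above) about a quarter turn to the stop, so that the bar points at the two white bar marks on the collar; then let go, so that the seal lifts the lugs into their pockets and the cover stays locked. Leave the dark blue mug, the bowl of carrot and the little pepper tin where they stand.

Things in the scene. Friction and masses are not known exactly. Their poses are not given: they have to be found in the camera images.
- cover: loose smoke-clear bell-shaped grinder cover, mouth down, 72 mm across, 92 mm high, about 0.22 kg. Origin: centre of its open rim; z = its axis, out through the closed top; top 62 mm above the rim. Alike after a half turn about z. At the start it rests on the rack's slope: z leans 30 deg from vertical to the rack's front, x points up the slope
- cover_grip (a point): middle of the cover's black grip bar, on the axis, 81 mm above the rim; axes as cover. The bar stands on the flat top: 60 mm long (cover x), 18 mm thick (cover y), from 62 to 92 mm above the rim; white line on each end
- cover_lug (a point): middle of the outer face of the cover's +x lug, 43.5 mm from the axis; the other is at -x. Two black lugs under the ends of the bar, each 16 mm wide (cover y) and 5 mm high from the rim plane up; the shell at the rim has an outer radius of 36 mm
- grinder: cream spice-grinder motor base on the worktop, fixed; 112 mm across, 100 mm high, switch at the front (-x). Origin: centre of its underside, z up. Black bayonet ring-shaped collar in its top: inward lip of inner radius 38.5 mm, bore behind it 45 mm. Cover turns only clockwise from above, by 80 deg, from the gaps to the locked marks; a solid stop stands 4 deg past the marks, and another just beside each gap
- grinder_mouth (a point): centre of the grinder's rim, on its axis, 100 mm above its underside; axes as grinder. Resting in the gaps the cover's rim is 8 mm below this point; it must be pressed at least 13 mm below it (hard stop at 17) for the lugs to pass under the lip; locked it stands 9 mm below
- gap (a point): white dot by one of the two gaps (22 mm wide) in the collar's lip that let the lugs in; on the rim, 48 mm from the axis, at +80 deg from the grinder's +x (counter-clockwise from above, so almost at +y); the other gap is opposite. To enter, the cover's bar must lie along the line from the axis to this dot
- lock_mark (a point): radial white bar mark on the grinder's rim, 48 mm from the axis, at its front (-x); the other mark is opposite. When locked the bar lies along the line from the axis to this mark, i.e. along the grinder's x. Here the lip's underside has pockets 4 mm deep, with 4 deg of play either side, into which the seal lifts the lugs once the cover is let go
- seal (a joint): travel (m) of the sprung pale-blue silicone seal ring in the collar that carries the cover's rim: 0 = up, top 8 mm below the grinder's rim; grows as the cover is pressed down; 0.009 at most. Spring 8 N at 0, 1 N more per mm. Over 0.005 the lugs can turn; about 0.001 when the cover is locked, 0 when it merely stands in the gaps
- rack: white wire drying rack, fixed; 200 mm wide (y), 125 mm deep; slope rises 30 deg from the low front (-x) to the back, 66 mm high in the middle. Origin: centre of its underside, z up. Cover near mid-slope, 20 to 45 mm to the -y side, lower lug on a stop rail; a red cup at the +y end. Behind, a wall cabinet hangs 0.52 m above the worktop, its corner at x 0.54, y -0.08: carry things past well in front of it
- mug_navy: bystander: dark navy-blue mug, 84 mm across and 98 mm high; origin under its middle, z up
- bowl_carrots: bystander: blue bowl of grated carrot, 151 mm across, 124 mm high; origin at the centre of its underside, z up
- pepper_tin: bystander: small grey pepper tin, 41 mm across, 51 mm high; origin at the centre of its underside, z up

How it is judged:
By the outcome, as a careful person would: the job done as asked, in the order asked, and still so for the second after the job is handed in, with the robot touching nothing.
It also fails if it takes over 45 s, if anything falls off the work surface, if the arm or the gripper's body presses on something with over 40 N, if the wrist force passes 120 N, or if a joint passes its speed limit or range.

ROBOT

A 6-joint arm with a two-finger parallel gripper is mounted at the origin on a cart in front of the work surface, level with it; the furniture and walls round the work are solid. World frame = base frame: x ahead of the robot, y to its left, z up, the work surface at z = 0. Lengths are in mm, angles in rad, forces in N, time in s.
With the tool pointing down it reaches from about 300 to 775 mm from the base axis. Payload 14.6 kg.
Tool frame: the origin (TCP) lies at the very end of the fingers, on their centre line; the grasp point (between the pads) lies 19 mm behind it; z points along the fingers, y is the direction in which the jaws open and shut (so a half turn about z gives the same grasp; the last joint's range is limited). The gripper opens to 94 mm and grips with 3 to 60 N. Pads are 16 mm wide; open, the fingers measure 119 mm over their backs; the gripper's body (75 mm by 177 mm) begins 78 mm behind the grasp point.
Start: joints at [1.154, 0.3, 1.521, -0, 1.321, -0.067], TCP at [188.487, 516.683, 205.446] pointing down, gripper open.
Joint ranges: [-3.03, 3.03], [-0.79, 2.21], [0.23, 2.52], [-1.04, 4.18], [0, 3.07], [-2.55, 2.55]. Speed limits (rad/s): [2.22, 2.22, 2.57, 3.14, 3.14, 3.14].

INTERFACE

Orientations are given as [roll, pitch, yaw] about the fixed x, y, z axes, in that order (R = Rz(yaw) Ry(pitch) Rx(roll)).
In Python, from cell import manip gives the robot as it stands.
- The arm moves only by the shell command python3 -m inch 'ROWS' [FORCE]. ROWS is a JSON object of lists of equal length, an entry for each row: "grip": the opening, from -1 (shut) to 1 (fully open), so that 0 is half open; "travel": the shift along the world's x, y, z in cm, a list of three; "turn": the turn, a rotation vector about the world's x, y, z in degrees, a list of three. A call has 1 to 10 rows; each row is the pose to reach, as a shift and turn from the pose measured when the call began; what a row does not reach only later rows make up. A row lasts 1/8 s, in which the tool goes at most 62.5 mm and 10.7 degrees, less where a joint would pass 70% of its speed; a pose out of reach is approached as far as the arm can. A call with a gripper value outside its range is refused whole. The fingers move at their own pace and stop on an object; FORCE is the grip in N (left out, the last holds). Time passes only in rows, so rows that repeat a pose let the fingers close. It gives the time, the measured TCP pose, the force and the opening at its end, in the units of the state.
- manip.read_state(): the state, without advancing time (a new reading comes with each control period).
- manip.camera(name): name is "scene" or "side" or "wrist"; returns (picture, depth): 400x640x3 uint8, red, green, blue; 400x640 float32, mm along the optical axis (not along the pixel's ray), 0 where there is no reading.
- manip.calibration(name): a dict with "fx", "fy", "cx", "cy" (pixels), "k1" (the pictures are not rectified: a ray, as slopes to the right and down, at radius r is drawn at 1 + k1 r^2 times it, then the intrinsics apply), "world_from_camera" (4x4, takes a point from camera to world coordinates). Camera axes: x right, y up, looking along -z (the intrinsics and any distortion apply to the point x, -y, -z); pixel columns grow to the right and rows downward; lengths in mm; the calibration is good to about 2 mm. A picture is of the moment at which its call begins: read the wrist's pose just before it. calibration takes no time and is no camera call; for the wrist camera it gives the pose at the moment of the call.
- manip.sign_off(): hands the job in, once; it reports no verdict.
Trained networks look in the newest picture that a camera, given by its name, has taken for a name from the list of things; names that differ only in an ending like _2 or _b are one class to them, and where a whole thing is asked for, a point or a joint stands for the part that bears it (a point fixed in the world has none). Each returns a list of dicts, best first, with "p" (0 to 1); they miss things now and then, are a little off and sometimes report something else, mostly with a low value. They report only what shows in the picture. A call takes as long as a camera call.
- manip.look_for(camera, label): "bbox" ([left, top, right, bottom] in pixels, round what is visible of it).
The state is a dict: "clock": time; "joints": joint angles; "qd": joint speeds; "effort": joint torques, N m; "eef_pos": TCP position; "eef_rot": TCP orientation; "wrist_force": force on the tool from outside, world axes, zero at the start; "moment": the same for the moment, N m; "finger_gap": finger opening in mm.
Only numpy, scipy, OpenCV 4.12 (cv2) and the standard library are available. Lean on these libraries where they do the work, as an engineer would, in place of code of your own. Each camera call takes 0.05 s, during which the arm holds its last target.

## Working session

There is one attempt and no reset: what is moved stays moved. The work goes in short steps, Python scripts to look and compute and a shell command to move; the robot and the scene stay as the last step left them, time stands still between calls to the robot, and variables do not carry over. Pictures are saved under pics/ and viewed, and the job is handed in when it is done.

```bash
ls; mkdir -p pics
cat > h.py <<'E'
import numpy as np, cv2
from cell import manip
def cap(n,f):
    im,d=manip.camera(n); cv2.imwrite('pics/'+f+'.png',im[:,:,::-1]); np.save('pics/'+f+'.npy',d)
    c=manip.calibration(n); np.save('pics/'+f+'_c.npy',c,allow_pickle=True); return im,d,c
def load(f): return cv2.imread('pics/'+f+'.png')[:,:,::-1],np.load('pics/'+f+'.npy'),np.load('pics/'+f+'_c.npy',allow_pickle=True).item()
def cloud(d,c):
    H,W=d.shape; u,v=np.meshgrid(np.arange(W),np.arange(H))
    K=np.array([[c['fx'],0,c['cx']],[0,c['fy'],c['cy']],[0,0,1.]])
    p=cv2.undistortPoints(np.stack([u,v],-1).reshape(-1,1,2).astype(float),K,np.array([c['k1'],0,0,0.])).reshape(H,W,2)
    P=np.stack([p[...,0]*d,-p[...,1]*d,-d],-1); T=np.array(c['world_from_camera'])
    P=P@T[:3,:3].T+T[:3,3]; P[d==0]=np.nan; return P
def proj(X,c):
    T=np.linalg.inv(np.array(c['world_from_camera'])); q=np.atleast_2d(X)@T[:3,:3].T+T[:3,3]
    a=q[:,0]/-q[:,2]; b=-q[:,1]/-q[:,2]; s=1+c['k1']*(a*a+b*b)
    return np.stack([a*s*c['fx']+c['cx'],b*s*c['fy']+c['cy']],-1)
E
python3 - <<'E'
from h import *
print(manip.read_state())
for n in ['scene','side','wrist']:
    im,d,c=cap(n,n+'0')
    print(n,np.round(c['world_from_camera'],2).tolist(),c['fx'],c['k1'])
    for l in ['cover','cover_grip','grinder','rack','gap','lock_mark','mug_navy','bowl_carrots','pepper_tin','seal']:
        r=manip.look_for(n,l); print(l,[(np.round(x['bbox']).tolist(),round(x['p'],2)) for x in r[:2]])
print(manip.read_state()['clock'])
E
```

```text
pics
{'clock': 0.0, 'joints': array([ 1.15440624e+00,  3.00530896e-01,  1.52159212e+00,  7.92028818e-06,
        1.32066500e+00, -6.65780642e-02]), 'qd': array([-0.00057466, -0.00067751, -0.0006082 , -0.00067686,  0.00084436,
        0.00010988]), 'effort': array([ 1.95112414e-03, -5.31812847e+01, -3.52731800e+01,  7.09411665e-02,
        2.43060436e-02, -8.87274109e-05]), 'eef_pos': array([188.38106634, 516.45669751, 204.84885269]), 'eef_rot': array([-3.14040045e+00, -8.71807408e-05,  2.79177862e+00]), 'wrist_force': array([-0.10082698,  0.25394748, -0.36553695]), 'moment': array([ 0.00464958, -0.01031769,  0.01673431]), 'finger_gap': 94.12083407883223}
scene [[1.0, -0.06, 0.04, 605.55], [0.07, 0.53, -0.85, -1106.99], [0.03, 0.85, 0.53, 743.98], [0.0, 0.0, 0.0, 1.0]] 397.09096208272405 -0.031232224773550053
cover [([292.0, 155.0, 309.0, 184.0], 0.84)]
cover_grip [([292.0, 153.0, 313.0, 184.0], 0.79), ([255.0, 219.0, 295.0, 274.0], 0.65)]
grinder [([252.0, 221.0, 296.0, 274.0], 0.62)]
rack [([260.0, 155.0, 323.0, 203.0], 0.59)]
gap [([254.0, 219.0, 293.0, 270.0], 0.75), ([310.0, 265.
[... 502 characters left out ...]
193.0], 0.81)]
grinder [([266.0, 218.0, 320.0, 288.0], 0.63)]
rack [([195.0, 164.0, 276.0, 214.0], 0.85), ([264.0, 218.0, 318.0, 288.0], 0.64)]
gap []
lock_mark []
mug_navy [([383.0, 205.0, 428.0, 249.0], 0.78), ([233.0, 152.0, 259.0, 193.0], 0.35)]
bowl_carrots [([383.0, 240.0, 464.0, 313.0], 0.59)]
pepper_tin [([315.0, 183.0, 330.0, 212.0], 0.64)]
seal [([271.0, 224.0, 310.0, 234.0], 0.53)]
wrist [[0.34, -0.9, -0.25, 113.6], [0.94, 0.33, 0.09, 543.75], [0.0, -0.27, 0.96, 384.95], [0.0, 0.0, 0.0, 1.0]] 341.2078442686666 -0.04251005027898296
cover []
cover_grip []
grinder []
rack [([165.0, 367.0, 197.0, 399.0], 0.85)]
gap []
lock_mark []
mug_navy []
bowl_carrots []
pepper_tin []
seal []
1.65
```

Run:
```python
from h import *
for n in ['scene0','side0']:
    im,d,c=load(n); P=cloud(d,c)
    a=im[130:340,180:480]; cv2.imwrite(f'pics/{n}_z.png',cv2.resize(a,None,fx=2.6,fy=2.6,interpolation=cv2.INTER_CUBIC)[:,:,::-1])
    # grinder top
    for nm,(l,t,r,b) in dict(grinder=[252,219,296,274] if n=='scene0' else [264,217,320,288], cover=[290,153,312,186] if n=='scene0' else [232,152,262,195]).items():
        Q=P[t:b,l:r].reshape(-1,3);Q=Q[np.isfinite(Q[:,0])]
        print(n,nm,np.round(np.percentile(Q,[2,50,98],axis=0),0).tolist())
        if nm=='grinder':
            q=Q[(Q[:,2]>92)&(Q[:,2]<108)]; print(len(q),np.round(np.percentile(q,[1,50,99],axis=0),0).tolist(), (q[:,:2].max(0)+q[:,:2].min(0))/2)
    for nm,(l,t,r,b) in dict(mug=[356,234,389,280],bowl=[306,267,372,326],tin=[354,192,363,209]).items():
        if n=='scene0':
            Q=P[t:b,l:r].reshape(-1,3);Q=Q[np.isfinite(Q[:,0])]; print(nm,np.round(np.percentile(Q,[5,50,95],axis=0)).tolist())
```

```text
scene0 grinder [[346.0, -289.0, -1.0], [438.0, -260.0, 53.0], [492.0, -35.0, 103.0]]
508 [[387.0, -281.0, 92.0], [434.0, -231.0, 100.0], [485.0, -180.0, 104.0]] [ 435.49132392 -229.61179056]
scene0 cover [[400.0, 108.0, -0.0], [469.0, 142.0, 87.0], [503.0, 490.0, 156.0]]
mug [[671.0, -376.0, 2.0], [709.0, -279.0, 66.0], [747.0, -161.0, 99.0]]
bowl [[548.0, -570.0, 0.0], [621.0, -443.0, 87.0], [690.0, -281.0, 145.0]]
tin [[663.0, 51.0, 7.0], [676.0, 58.0, 38.0], [692.0, 90.0, 54.0]]
side0 grinder [[376.0, -285.0, -0.0], [427.0, -258.0, 51.0], [583.0, 30.0, 101.0]]
754 [[383.0, -278.0, 92.0], [431.0, -229.0, 99.0], [480.0, -179.0, 102.0]] [ 432.37669579 -228.44707875]
side0 cover [[432.0, 110.0, -2.0], [471.0, 148.0, 70.0], [663.0, 673.0, 153.0]]
```

View pics/scene0_z.png

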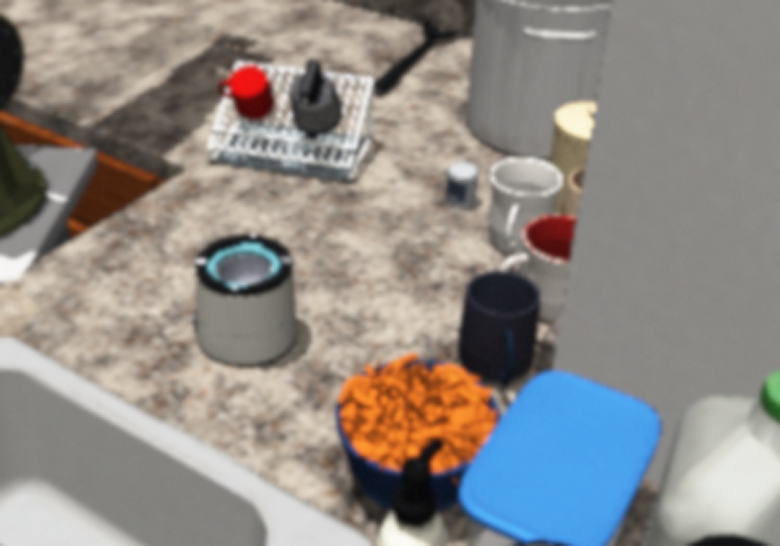

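View pics/side0_z.png

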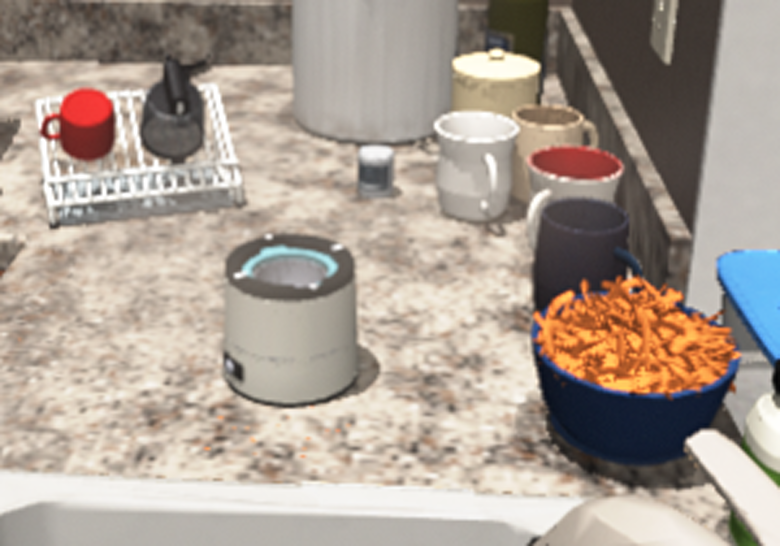

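```bash
python3 -m inch '{"grip":[1,1,1,1,1,0,0,0,0,0],"travel":[[3,-5,9],[6,-10,10],[9,-15,10],[12,-20,10],[15,-25,10],[18,-30,10],[21,-35,10],[22,-37,10],[22,-37,10],[22,-37,10]],"turn":[[0,0,0],[0,0,5],[0,0,10],[0,0,15],[0,0,20],[0,0,20],[0,0,20],[0,0,20],[0,0,20],[0,0,20]]}'
python3 - <<'E'
from h import *
im,d,c=cap('wrist','w1')
print(manip.read_state()['eef_pos'],manip.read_state()['eef_rot'])
for l in ['cover','cover_grip','rack']: print(l,[(np.round(x['bbox']).tolist(),round(x['p'],2)) for x in manip.look_for('wrist',l)[:2]])
P=cloud(d,c)
np.save('pics/w1_P.npy',P)
E
```

```text
clock: 2.9
eef_pos: [408.3, 147.1, 305.5]
eef_rot: [3.141, 0.0, 3.141]
wrist_force: [-0.6, -0.5, -0.3]
finger_gap: 48.8
[408.14881297 147.35443463 305.48182902] [ 3.14148341e+00  2.25233967e-05 -3.14151204e+00]
cover [([277.0, 185.0, 366.0, 250.0], 0.79)]
cover_grip [([277.0, 188.0, 366.0, 254.0], 0.79)]
rack [([286.0, 96.0, 418.0, 269.0], 0.79), ([66.0, 318.0, 89.0, 375.0], 0.33)]
```

View pics/w1.png

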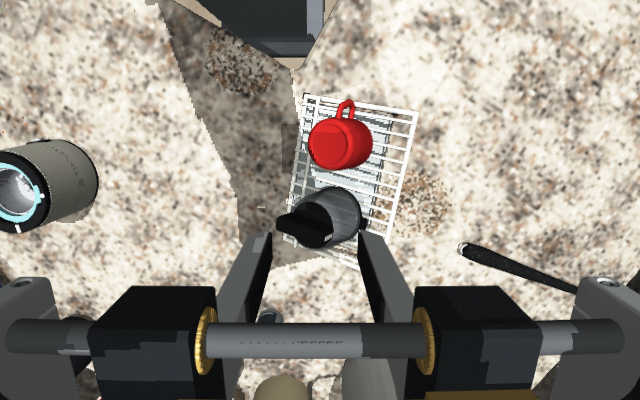

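Run:
```python
from h import *
im,d,c=load('w1'); P=np.load('pics/w1_P.npy')
cv2.imwrite('pics/w1_z.png',cv2.resize(im[80:290,240:440],None,fx=2.8,fy=2.8,interpolation=cv2.INTER_CUBIC)[:,:,::-1])
hsv=cv2.cvtColor(np.ascontiguousarray(im),cv2.COLOR_RGB2HSV)
R=P[90:275,270:425].reshape(-1,3); h=hsv[90:275,270:425].reshape(-1,3); col=im[90:275,270:425].reshape(-1,3)
m=np.isfinite(R[:,0])&(R[:,2]>15)&(col.min(1)>150)
Q=R[m]; print(len(Q))
# fit plane RANSAC slope
rng=np.random.default_rng(0);best=None
for _ in range(2000):
    a=Q[rng.choice(len(Q),3,False)]; n=np.cross(a[1]-a[0],a[2]-a[0]); l=np.linalg.norm(n)
    if l<1e-6: continue
    n/=l; k=np.abs((Q-a[0])@n)<2
    if best is None or k.sum()>best.sum(): best=k
S=Q[best]; cen=S.mean(0); n=np.linalg.svd(S-cen)[2][2]; n*=np.sign(n[2])
print('plane',n,cen,best.sum(),'tilt',np.degrees(np.arccos(n[2])),'down dir',np.degrees(np.arctan2(n[1],n[0])))
rect=cv2.minAreaRect(S[:,:2].astype(np.float32)); print('xy rect',rect)
S5=S
print(np.percentile(S,[1,99],axis=0))
# dark bar
m=np.isfinite(R[:,0])&(col.max(1)<45)&(R[:,2]>40)
D=R[m]; print(len(D),np.percentile(D,[2,50,98],axis=0))
print('z top',[np.round(p,0).tolist() for p in D[np.argsort(-D[:,2])[:8]]])
```

```text
3817
plane [-0.08832829 -0.4951487   0.86430659] [403.05159678 201.04021043  76.41913884] 2429 tilt 30.19637947027957 down dir -100.11445370538975
xy rect ((428.521484375, 181.04449462890625), (129.85498046875, 205.14207458496094), 80.69684600830078)
[[320.86335184 109.05373175  28.80073873]
 [528.02116928 257.44232399 103.8491638 ]]
2465 [[398.76107528 110.25608647  78.58966513]
 [452.23999305 148.27972786 141.30640461]
 [484.87404302 205.71209591 346.26153692]]
z top [[398.0, 172.0, 355.0], [398.0, 173.0, 355.0], [399.0, 173.0, 355.0], [399.0, 173.0, 355.0], [398.0, 172.0, 355.0], [398.0, 172.0, 354.0], [398.0, 173.0, 354.0], [399.0, 173.0, 354.0]]
```

View pics/w1_z.png

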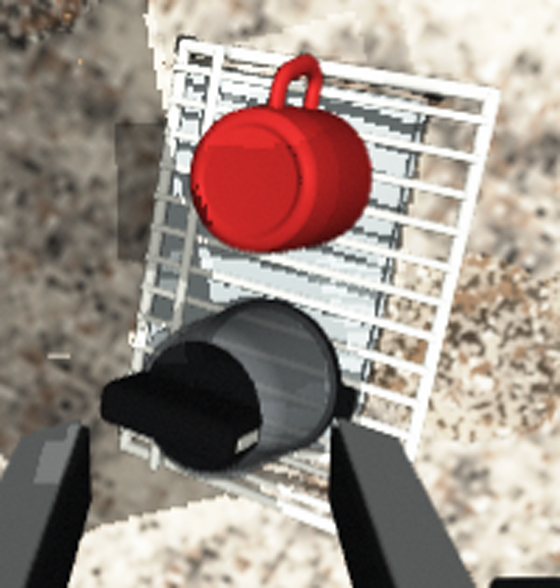

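Run:
```python
from h import *
im,d,c=load('w1'); P=np.load('pics/w1_P.npy')
sub=(slice(175,262),slice(268,378))
R=P[sub].reshape(-1,3); col=im[sub].reshape(-1,3).astype(int)
yw=np.radians(80.2); ux=np.array([np.cos(yw)*np.cos(np.pi/6),np.sin(yw)*np.cos(np.pi/6),.5]); n=np.array([-np.cos(yw)*.5,-np.sin(yw)*.5,np.cos(np.pi/6)]); uy=np.cross(n,ux)
F=np.stack([ux,uy,n])
ok=np.isfinite(R[:,0])&(R[:,2]<180)
q=R@F.T
cen0=np.array([403.05,201.04,76.4]); print('slope n', n@cen0)
dk=ok&(col.max(1)<60)
print('n hist',np.histogram(q[dk,2],bins=np.arange(-30,110,4)))
hi=ok&(q[:,2]>np.percentile(q[dk,2],99)-25)&(q[:,2]<np.percentile(q[dk,2],99.9)+3)
B=q[hi]; print(len(B),np.percentile(B,[1,3,50,97,99],axis=0))
top=np.percentile(B[:,2],98)
T=B[B[:,2]>top-4]; print('top',top,len(T),np.percentile(T,[1,5,50,95,99],axis=0),'rect',cv2.minAreaRect(T[:,:2].astype(np.float32)))
np.save('pics/F.npy',F)
# side cams
for nme,(l,t,r,b) in dict(scene0=[290,150,314,188],side0=[230,150,264,197]).items():
    i2,d2,c2=load(nme); Q=cloud(d2,c2)[t:b,l:r].reshape(-1,3); k=i2[t:b,l:r].reshape(-1,3).astype(int)
    g=Q@F.T; m=np.isfinite(Q[:,0])&(np.linalg.norm(Q-[472,145,110],axis=1)<90)&(g[:,2]>top-25)
    print(nme,m.sum(),np.percentile(g[m],[2,50,98],axis=0))
```

```text
slope n -67.19033042586403
n hist (array([  7,  10,  11,  15,  24,  29, 604, 101,  70,  73,  78,  78, 104,
       524, 186,   0,   0,   0,   0,   0,   0,   0,   0,   0,   0,   0,
         0,   0,   0,   0,   0,   0,   0,   0]), array([-30, -26, -22, -18, -14, -10,  -6,  -2,   2,   6,  10,  14,  18,
        22,  26,  30,  34,  38,  42,  46,  50,  54,  58,  62,  66,  70,
        74,  78,  82,  86,  90,  94,  98, 102, 106]))
1175 [[ 224.85938879 -438.5052652     2.82518819]
 [ 227.06244275 -437.91696266    3.7119962 ]
 [ 257.94872455 -426.58142758   24.34616853]
 [ 282.18433941 -422.09604596   26.69900243]
 [ 282.75937992 -421.95248622   27.00920637]]
top 26.793208213835648 689 [[ 224.68834495 -438.70520679   22.96259901]
 [ 228.02540005 -437.83891192   23.41946714]
 [ 254.69621872 -430.14849771   25.45626046]
 [ 279.08557662 -423.66452086   26.70484987]
 [ 280.95626192 -422.93832312   27.21866856]] rect ((252.39573669433594, -430.83392333984375), (58.53008270263672, 17.25823974609375), 1.3365154266357422)
scene0 116 [[ 221.34766944 -453.53660119    2.67630366]
 [ 248.08992529 -439.59372614   24.56465387]
 [ 277.40457506 -427.53818995   30.49770369]]
side0 152 [[ 219.69438343 -441.88568082    4.50056388]
 [ 241.97849323 -431.71651945   22.49215705]
 [ 276.18837127 -423.93549419   26.76221236]]
```

Run:
```python
from h import *
im,d,c=load('w1'); P=np.load('pics/w1_P.npy');F=np.load('pics/F.npy')
R=P[175:262,268:378].reshape(-1,3);R=R[np.isfinite(R[:,0])]
q=R@F.T
for lo,hi in [(22,29),(-7,-1)]:
    T=q[(q[:,2]>lo)&(q[:,2]<hi)&(abs(q[:,0]-253)<28)&(abs(q[:,1]+430.7)<(8 if lo>0 else 28))]
    A=np.c_[T[:,0]-253,T[:,1]+430.7,np.ones(len(T))]
    for _ in range(4):
        s=np.linalg.lstsq(A,T[:,2],rcond=None)[0]; r=T[:,2]-A@s; k=abs(r)<1.5; A,T=A[k],T[k]
    print(len(T),'slopes deg',np.degrees(s[:2]),'h',s[2])
C=np.array([253,-430.7,-66.5+84])
print('grasp84',F.T@C, 'tcp65',F.T@[253,-430.7,-1.5],'TCP pre +80', F.T@[253,-430.7,78.5])
x=F[0]; z=-F[2]; y=np.cross(z,x); Rt=np.stack([x,y,z],1)
from scipy.spatial.transform import Rotation as Ro
s=manip.read_state(); R0=Ro.from_euler('xyz',s['eef_rot']); 
print((Ro.from_matrix(Rt)*R0.inv()).as_rotvec(degrees=True), s['eef_pos'])
Rv=Ro.from_matrix(Rt); print(Rv.as_euler('xyz'))
```

```text
577 slopes deg [-0.17012833 -2.75860127] h 25.514285718285507
616 slopes deg [-1.04188212  0.08576354] h -3.1155684232326055
grasp84 [460.21950357 133.97568271 141.65544457] tcp65 [461.83649381 143.33705775 125.20096189] TCP pre +80 [455.02811385 103.92074181 194.4829942 ]
[ 26.05786572  21.96389921 -97.2901003 ] [408.165639   147.41143007 305.52148326]
[ 3.14159265 -0.52359878  1.39975406]
```

```bash
python3 -m inch '{"grip":[0,0,0,0,0,0,0,0,0,0],"travel":[[0,-1,0],[1,-2,0],[1,-3,0],[2,-4,-1],[2,-5,-2],[3,-6,-3],[3,-7,-4],[4,-7.3,-5],[4.2,-7.3,-6],[4.2,-7.3,-6]],"turn":[[2.6,2.2,-9.7],[5.2,4.4,-19.4],[7.8,6.6,-29.1],[10.4,8.8,-38.9],[13,11,-48.6],[15.6,13.2,-58.3],[18.2,15.4,-68],[20.8,17.6,-77.8],[23.5,19.8,-87.5],[26.06,21.96,-97.3]]}'
python3 -m inch '{"grip":[0],"travel":[[0,0,0]],"turn":[[0,0,0]]}'
python3 - <<'E'
from h import *
im,d,c=cap('wrist','w2')
s=manip.read_state();print(s['eef_pos'],s['eef_rot'],np.round(s['joints'],2))
P=cloud(d,c);F=np.load('pics/F.npy')
R=P.reshape(-1,3); q=R@F.T
m=np.isfinite(R[:,0])&(abs(q[:,0]-253)<50)&(abs(q[:,1]+430.7)<25)&(q[:,2]>21)&(q[:,2]<30)
T=q[m]; print(len(T)); 
if len(T)>10: print(np.percentile(T,[1,50,99],axis=0),cv2.minAreaRect(T[:,:2].astype(np.float32)))
from scipy.spatial.transform import Rotation as Ro
x=F[0]; z=-F[2]; Rt=np.stack([x,np.cross(z,x),z],1)
print('remaining turn',(Ro.from_matrix(Rt)*Ro.from_euler('xyz',s['eef_rot']).inv()).as_rotvec(degrees=True))
print('to tcp65', F.T@[253,-430.7,-1.5]-s['eef_pos'])
E
```

```text
clock: 4.35
eef_pos: [450.0, 74.8, 244.8]
eef_rot: [-3.138, -0.525, 1.393]
wrist_force: [0.3, 0.5, 0.9]
finger_gap: 46.9
clock: 4.47
eef_pos: [449.6, 75.0, 244.7]
eef_rot: [-3.138, -0.525, 1.394]
wrist_force: [-0.4, 0.9, 1.2]
finger_gap: 47.0
[449.8045279   75.10550301 244.83289241] [-3.13910634 -0.52423739  1.39681881] [-0.22  0.03  1.83  0.54  1.35 -0.19]
1263
[[ 223.78384196 -440.20516915   21.31049197]
 [ 253.42128881 -431.16353133   25.57619783]
 [ 280.71790981 -422.96690457   27.62757073]] ((251.50753784179688, -431.29925537109375), (59.33902359008789, 17.685884475708008), 0.4106152653694153)
remaining turn [-0.05722025 -0.11523532  0.09691048]
to tcp65 [  12.03196591   68.23155474 -119.63193052]
```

View pics/w2.png

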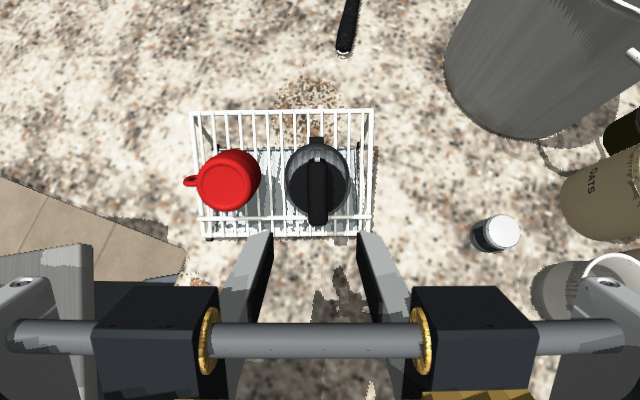

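```bash
python3 -m inch '{"grip":[0,0,0,0,0,0,-1,-1,-1,-1],"travel":[[0.3,1.7,-3],[0.6,3.4,-6],[0.9,5.1,-9],[1.1,6,-10.6],[1.2,6.7,-11.9],[1.2,6.7,-11.9],[1.2,6.7,-11.9],[1.2,6.7,-11.9],[1.2,6.7,-11.9],[1.2,6.7,-11.9]],"turn":[[0,0,0],[0,0,0],[0,0,0],[0,0,0],[0,0,0],[0,0,0],[0,0,0],[0,0,0],[0,0,0],[0,0,0]]}' 40
python3 -m inch '{"grip":[-1,-1],"travel":[[0,0,0],[0,0,0]],"turn":[[0,0,0],[0,0,0]]}'
```

```text
clock: 5.78
eef_pos: [462.0, 141.9, 126.0]
eef_rot: [-3.14, -0.524, 1.397]
wrist_force: [0.3, -1.7, 0.2]
finger_gap: 17.6
clock: 6.02
eef_pos: [462.0, 141.9, 126.0]
eef_rot: [-3.14, -0.524, 1.397]
wrist_force: [-0.5, -0.3, -0.6]
finger_gap: 17.9
```

```bash
python3 -m inch '{"grip":[-1,-1,-1,-1,-1,-1,-1,-1,-1,-1],"travel":[[-0.1,-0.5,0.9],[-0.35,-2,3.5],[-0.8,-4.5,8],[-1,-6,12],[-1.5,-8,15],[-2,-12,17],[-2.5,-17,17],[-3,-22,17],[-3,-27,17],[-3,-32,17]],"turn":[[0,0,0],[0,0,0],[0,0,0],[0,0,0],[-6,1,0],[-12,2,0],[-18,3,0],[-24,4,0],[-29.6,5.1,0],[-29.6,5.1,0]]}'
python3 -m inch '{"grip":[-1,-1,-1,-1],"travel":[[0,-5,0],[0,-10,0],[0,-13,0],[0,-13,0]],"turn":[[0,0,0],[0,0,0],[0,0,0],[0,0,0]]}'
python3 - <<'E'
from h import *
im,d,c=cap('wrist','w3')
s=manip.read_state();print(s['eef_pos'],s['eef_rot'],s['finger_gap'],np.round(s['joints'],2),s['wrist_force'])
for l in ['grinder','gap','lock_mark','cover','seal']: print(l,[(np.round(x['bbox']).tolist(),round(x['p'],2)) for x in manip.look_for('wrist',l)[:2]])
E
```

```text
clock: 7.28
eef_pos: [431.7, -179.0, 296.8]
eef_rot: [3.142, 0.002, 1.398]
wrist_force: [0.4, 0.1, -1.6]
finger_gap: 17.9
clock: 7.78
eef_pos: [430.9, -310.5, 296.5]
eef_rot: [-3.14, 0.001, 1.396]
wrist_force: [0.1, 0.4, -1.2]
finger_gap: 17.4
[ 431.13732058 -309.35400136  296.7162075 ] [-3.14080276e+00  1.32809905e-03  1.39671124e+00] 17.755655018778604 [-0.69  0.2   1.43 -0.    1.51 -0.52] [ 0.03208698 -0.19360255 -2.11507008]
grinder [([258.0, 50.0, 350.0, 147.0], 0.96)]
gap [([254.0, 48.0, 352.0, 151.0], 0.68)]
lock_mark [([254.0, 48.0, 355.0, 150.0], 0.98)]
cover [([261.0, 155.0, 369.0, 316.0], 0.9)]
seal [([268.0, 57.0, 339.0, 144.0], 0.86)]
```

View pics/w3.png

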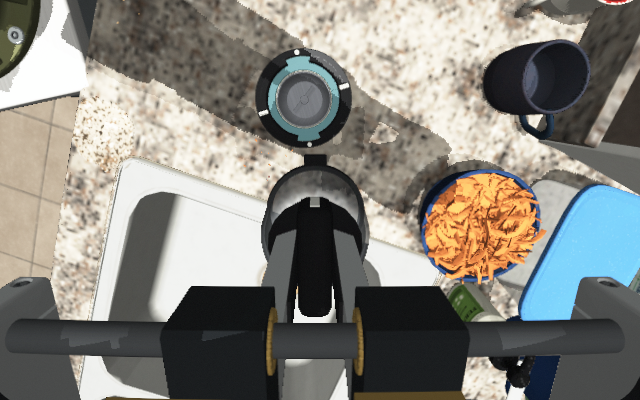

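Run:
```python
from h import *
im,d,c=load('w3'); P=cloud(d,c)
cv2.imwrite('pics/w3_z.png',cv2.resize(im[40:240,240:390],None,fx=3,fy=3,interpolation=cv2.INTER_CUBIC)[:,:,::-1])
K=np.array([[c['fx'],0,c['cx']],[0,c['fy'],c['cy']],[0,0,1.]]);T=np.array(c['world_from_camera'])
def ray(u,v,z):
    p=cv2.undistortPoints(np.array([[[u,v]]],float),K,np.array([c['k1'],0,0,0.])).ravel()
    r=T[:3,:3]@[p[0],-p[1],-1]; return T[:3,3]+r*(z-T[2,3])/r[2]
g=im.min(2)
sub=np.zeros_like(g); 
Z=P[...,2]; 
q=P.reshape(-1,3); m=(abs(q[:,2]-100)<4)&(np.hypot(q[:,0]-434,q[:,1]+229)<60)
e=q[m]; print('rim z',np.median(e[:,2]),len(e)); ctr,ax,an=cv2.fitEllipse(cv2.convexHull(e[:,:2].astype(np.float32))); print(ctr,ax)
w=((g>170)&m.reshape(g.shape)).astype(np.uint8)
nn,lab,st,ce=cv2.connectedComponentsWithStats(w)
pts=[]
for i in range(1,nn):
    if st[i,4]<3: continue
    x=ray(*ce[i],100); print(np.round(ce[i],1),st[i,4],np.round(x,1)); pts.append(x)
```

```text
rim z 100.3481008126613 3149
(431.4906311035156, -226.98187255859375) (102.88056182861328, 103.27743530273438)
[296.2  51.9] 21 [ 433.3 -179.2  100. ]
[343.8  85.9] 41 [ 476.5 -220.9  100. ]
[263.1 112.4] 35 [ 387.  -232.9  100. ]
[309.2 144. ] 10 [ 429.7 -274.8  100. ]
```

View pics/w3_z.png

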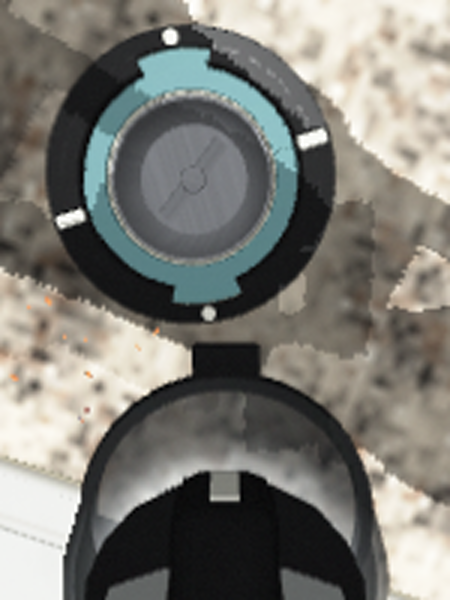

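Run:
```python
from h import *
im,d,c=load('w3'); P=cloud(d,c)
K=np.array([[c['fx'],0,c['cx']],[0,c['fy'],c['cy']],[0,0,1.]]);T=np.array(c['world_from_camera'])
def ray(u,v,z):
    p=cv2.undistortPoints(np.array([[[u,v]]],float),K,np.array([c['k1'],0,0,0.])).ravel()
    r=T[:3,:3]@[p[0],-p[1],-1]; return T[:3,3]+r*(z-T[2,3])/r[2]
tcp=np.array([431.1,-309.6,296.7]); a=1.3967; tx=np.array([np.cos(a),np.sin(a)]);ty=np.array([np.sin(a),-np.cos(a)])
for z in (231.7,229,234):
  for u,v in [(304,154.7),(326.7,154.7),(315.7,154.7)]:
    x=ray(u,v,z)[:2]-tcp[:2]; print(z,np.round([x@tx,x@ty],1))
# bar end white line & edge in cloud
q=P.reshape(-1,3)-tcp; q=np.stack([q[:,:2]@tx,q[:,:2]@ty,q[:,2]],1).reshape(P.shape)
for v in range(150,215,4): print(v,np.round(q[v,314],1),im[v,314])
# lug / rim points
m=(q[...,2]<-50)&(q[...,2]>-70)&(np.hypot(q[...,0],q[...,1])<50)
r=q[m]; print(len(r),np.percentile(r,[1,50,99],axis=0))
ri=r[(np.hypot(r[:,0],r[:,1])>30)&(np.hypot(r[:,0],r[:,1])<39)&(r[:,0]>10)]
A=np.c_[2*ri[:,:2],np.ones(len(ri))]; s=np.linalg.lstsq(A,(ri[:,:2]**2).sum(1),rcond=None)[0]; print('circ',len(ri),s[:2],np.sqrt(s[2]+s[:2]@s[:2]))
m2=(q[...,2]<15)&(q[...,2]>5)&(abs(q[...,1])<14)&(abs(q[...,0])<40); t=q[m2]; print('bar',len(t),np.percentile(t,[1,50,99],axis=0) if len(t) else '')
```

```text
231.7 [42. -9.]
231.7 [42.   7.3]
231.7 [42.  -0.6]
229 [41.6 -9.1]
229 [41.6  7.4]
229 [41.6 -0.6]
234 [42.4 -8.9]
234 [42.4  7.2]
234 [42.4 -0.6]
150 [  13.9   -2.3 -295.8] [118 109  99]
154 [   8.4   -2.3 -295.4] [49 46 42]
158 [ 40.3  -1.8 -61. ] [21 22 22]
162 [ 37.4  -1.8 -60.7] [21 22 22]
166 [ 34.7  -1.8 -59.8] [32 33 34]
170 [ 34.3  -1.8 -47.2] [59 59 57]
174 [ 33.4  -1.8 -38.6] [89 87 83]
178 [ 33.1  -1.7 -27.7] [82 81 77]
182 [ 32.7  -1.7 -18.3] [76 75 73]
186 [ 31.6  -1.7 -12.9] [101 101  96]
190 [30.8 -1.7 -6.9] [110 107 105]
194 [28.5 -1.7 -6.6] [158 156 151]
198 [29.6 -1.7  5.4] [125 126 119]
202 [29.6 -1.6 13. ] [126 127 120]
206 [29.5 -1.6 19.6] [173 173 166]
210 [28.3 -1.6 22.2] [14 15 15]
214 [27.5 -1.6 25.9] [16 17 20]
703 [[  9.37949257 -34.74872406 -65.246348  ]
 [ 33.84492563  -1.1022827  -60.12329747]
 [ 42.42878641  32.21975722 -50.44339346]]
circ 561 [ 1.99047758 -1.17103934] 33.75992630012939
bar 307 [[  8.01122217 -13.74916167   5.21138213]
 [ 27.7036161    0.39543768  10.43142092]
 [ 29.8083179   13.56531515  14.90118013]]
```

```bash
python3 -m inch '{"grip":[-1,-1,-1,-1,-1,-1,-1],"travel":[[0,3,-2],[0,6,-4],[0.1,8.35,-6],[0.1,8.35,-8.5],[0.1,8.35,-11],[0.1,8.35,-12],[0.1,8.35,-12]],"turn":[[0,0,2],[0,0,4],[0,0,7.7],[0,0,7.7],[0,0,7.7],[0,0,7.7],[0,0,7.7]]}'
python3 - <<'E'
from h import *
s=manip.read_state()
for n in ['wrist','side','scene']:
    cap(n,n[0]+'4')
print(s['eef_pos'],np.degrees(s['eef_rot']),s['finger_gap'],s['wrist_force'])
a=load('w4')[0][60:260,220:420]; b=load('s4')[0]
print(s['joints'])
cv2.imwrite('pics/w4_z.png',cv2.resize(a,None,fx=3,fy=3,interpolation=cv2.INTER_CUBIC)[:,:,::-1])
E
```

```text
clock: 8.95
eef_pos: [432.8, -224.5, 177.3]
eef_rot: [3.142, 0.002, 1.534]
wrist_force: [0.0, -0.8, -1.3]
finger_gap: 17.7
[ 432.80158996 -224.50243529  177.28553682] [1.79995974e+02 1.02136053e-01 8.79024438e+01] 17.69325146438454 [ 0.0466043  -0.77389964 -1.28146181]
[-5.52804574e-01  1.86820804e-01  1.72962793e+00 -1.61148372e-03
  1.22420337e+00 -5.15648674e-01]
```

View pics/w4_z.png

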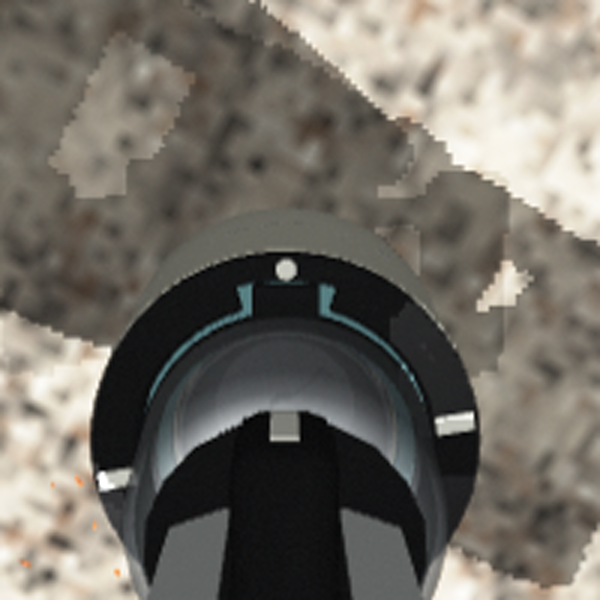

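Run:
```python
from h import *
for i in range(4):
    im,d,c=cap('wrist','w5'); s=manip.read_state(); print(np.round(s['eef_pos'],2))
K=np.array([[c['fx'],0,c['cx']],[0,c['fy'],c['cy']],[0,0,1.]]);T=np.array(c['world_from_camera'])
def ray(u,v,z):
    p=cv2.undistortPoints(np.array([[[u,v]]],float),K,np.array([c['k1'],0,0,0.])).ravel()
    r=T[:3,:3]@[p[0],-p[1],-1]; return T[:3,3]+r*(z-T[2,3])/r[2]
m=(im.min(2)>150); P=cloud(d,c); q=P
k=m&(abs(P[...,2]-100)<5)&(np.hypot(P[...,0]-432,P[...,1]+227)<60)
n,lab,st,ce=cv2.connectedComponentsWithStats(k.astype(np.uint8))
for i in range(1,n):
    if st[i,4]>4: print(np.round(ce[i],1),st[i,4],np.round(ray(*ce[i],100),1))
tcp=np.array(s['eef_pos']);a=s['eef_rot'][2];tx=np.array([np.cos(a),np.sin(a)]);ty=np.array([np.sin(a),-np.cos(a)])
col=im[140:175,315].astype(int); print([(140+j,col[j].tolist(),np.round(P[140+j,315],1).tolist()) for j in range(0,35)])
cv2.imwrite('pics/w5_z.png',cv2.resize(im[135:185,290:340],None,fx=12,fy=12,interpolation=cv2.INTER_CUBIC)[:,:,::-1])
# rim outer edge: dots
e=P.reshape(-1,3); mm=(abs(e[:,2]-100)<2)&(np.hypot(e[:,0]-432,e[:,1]+227)<60); e=e[mm]
r=np.hypot(e[:,0]-431.6,e[:,1]+227); print(len(e),np.percentile(r,[1,99]))
h=cv2.convexHull(e[:,:2].astype(np.float32)).reshape(-1,2); h=h[np.hypot(h[:,0]-431.6,h[:,1]+227)>48]
A=np.c_[2*h,np.ones(len(h))]; sol=np.linalg.lstsq(A,(h**2).sum(1),rcond=None)[0]; print('circ',sol[:2],np.sqrt(sol[2]+sol[:2]@sol[:2]))
```

```text
[ 433.09 -224.91  178.03]
[ 433.03 -224.89  177.88]
[ 432.97 -224.86  177.74]
[ 432.95 -224.83  177.63]
[314.4 148.8] 30 [ 433.2 -180.4  100. ]
[370.8 200. ] 71 [ 476.  -222.1  100. ]
[257. 219.] 58 [ 385.4 -234.5  100. ]
[(140, [105, 103, 96], [433.9, -175.9, 80.6]), (141, [107, 106, 98], [433.9, -176.0, 86.8]), (142, [98, 98, 90], [433.8, -176.4, 90.6]), (143, [39, 38, 37], [433.8, -176.9, 92.9]), (144, [17, 18, 20], [433.8, -176.9, 99.2]), (145, [93, 93, 89], [433.8, -177.7, 98.9]), (146, [187, 186, 179], [433.7, -178.3, 100.0]), (147, [201, 201, 192], [433.7, -178.9, 101.2]), (148, [198, 199, 190], [433.7, -179.8, 100.0]), (149, [199, 200, 190], [433.7, -180.4, 100.8]), (150, [199, 201, 191], [433.6, -181.3, 99.9]), (151, [198, 200, 190], [433.6, -182.1, 99.7]), (152, [172, 178, 169], [nan, nan, nan]), (153, [62, 89, 91], [433.5, -184.7, 91.8]), (154, [38, 53, 55], [433.5, -185.5, 92.0]), (155, [14, 14, 15], [433.5, -182.6, 116.0]), (156, [20, 19, 21], [433.5, -183.1, 117.5]), (157, [19, 20, 21], [433.5, -183.9, 116.7]), (158, [21, 22, 22], [433.5, -184.7, 116.6]), (159, [20, 19, 20], [433.4, -185.3, 116.9]), (160, [21, 20, 21], [433.4, -186.1, 116.5]), (161, [19, 20, 20], [433.4, -186.7, 117.2]), (162, [19, 20, 21], [433.4, -187.6, 116.1]), (163, [20, 20, 20], [433.3, -188.0, 118.2]), (164, [21, 20, 21], [433.3, -189.1, 115.7]), (165, [24, 24, 25], [433.3, -189.7, 116.6]), (166, [31, 32, 33], [433.3, -190.1, 118.1]), (167, [35, 36, 37], [433.2, -190.4, 120.5]), (168, [34, 35, 36], [433.2, -190.6, 123.1]), (169, [38, 40, 40], [433.2, -190.4, 127.7]), (170, [46, 49, 49], [433.2, -190.6, 130.2]), (171, [51, 54, 56], [433.2, -190.8, 132.9]), (172, [52, 54, 55], [433.2, -190.9, 135.6]), (173, [59, 62, 63], [433.2, -191.1, 137.9]), (174, [60, 60, 63], [433.2, -191.2, 140.8])]
3246 [37.9485864  51.30426957]
circ [ 431.34253892 -228.1795338 ] 51.407805254183025
```

View pics/w5_z.png

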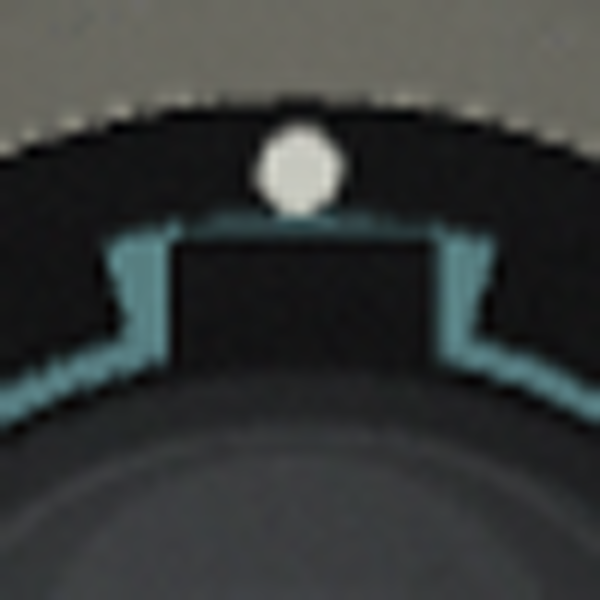

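```bash
python3 -m inch '{"grip":[-1,-1,-1,-1,-1,-1],"travel":[[-0.04,-0.24,0],[-0.04,-0.24,-0.5],[-0.04,-0.24,-1],[-0.04,-0.24,-1.3],[-0.04,-0.24,-1.6],[-0.04,-0.24,-1.6]],"turn":[[0,0,0],[0,0,0],[0,0,0],[0,0,0],[0,0,0],[0,0,0]]}'
python3 - <<'E'
from h import *
im,d,c=cap('wrist','w6'); s=manip.read_state(); print(np.round(s['eef_pos'],2),s['wrist_force'],s['moment'])
cv2.imwrite('pics/w6_z.png',cv2.resize(im[110:260,240:400],None,fx=4,fy=4,interpolation=cv2.INTER_CUBIC)[:,:,::-1])
E
```

```text
clock: 10.05
eef_pos: [432.5, -227.2, 161.4]
eef_rot: [3.141, 0.002, 1.534]
wrist_force: [0.2, 0.4, -1.9]
finger_gap: 17.2
[ 432.53 -227.22  161.55] [-0.06970957  0.95477367 -2.21614486] [-0.06488649  0.0336063  -0.03376255]
```

View pics/w6_z.png

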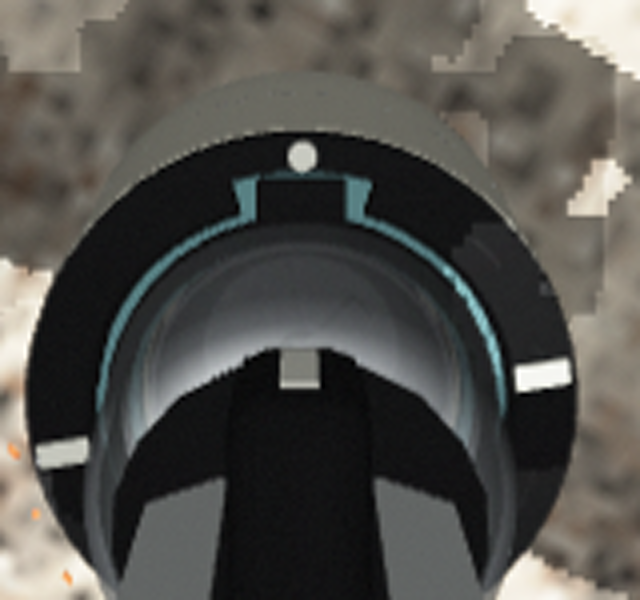

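```bash
python3 -m inch '{"grip":[-1,-1,-1,-1],"travel":[[0,0,-0.3],[0,0,-0.6],[0,0,-0.8],[0,0,-0.8]],"turn":[[0,0,0],[0,0,0],[0,0,0],[0,0,0]]}' 50
python3 -c "
from cell import manip
s=manip.read_state();print(s['eef_pos'],s['wrist_force'],s['moment'],s['finger_gap'])"
```

```text
clock: 10.6
eef_pos: [432.8, -227.4, 154.4]
eef_rot: [3.14, 0.003, 1.534]
wrist_force: [-1.7, 1.3, 8.7]
finger_gap: 17.8
[ 432.83673288 -227.37182638  154.35052864] [-1.72627514  1.28921215  8.70981979] [ 0.30510383  0.72344131 -0.03164161] 17.759497134603055
```

```bash
python3 -m inch '{"grip":[-1,-1,-1,-1],"travel":[[0,0,-0.2],[0,0,-0.45],[0,0,-0.5],[0,0,-0.5]],"turn":[[0,0,0],[0,0,0],[0,0,0],[0,0,0]]}' 50
python3 -c "
from cell import manip
s=manip.read_state();print(s['eef_pos'],s['wrist_force'],s['moment'],s['finger_gap'])"
```

```text
clock: 11.1
eef_pos: [432.9, -227.4, 150.4]
eef_rot: [3.139, 0.003, 1.534]
wrist_force: [-4.5, 3.3, 12.1]
finger_gap: 17.7
[ 432.94320372 -227.40750068  150.38696878] [-4.48017011  3.28677769 12.06433144] [ 0.61878639  1.42296511 -0.09255694] 17.74663248578788
```

```bash
python3 -m inch '{"grip":[-1,-1,-1,-1,-1,-1],"travel":[[-0.02,0.01,-0.07],[-0.02,0.01,-0.07],[-0.01,0,-0.07],[0,-0.01,-0.07],[0,-0.01,-0.07],[0,-0.01,-0.07]],"turn":[[0,0,-4],[0,0,-12],[0,0,-20],[0,0,-28],[0,0,-30],[0,0,-30]]}' 55
python3 -c "
from cell import manip
s=manip.read_state();print(s['eef_pos'],s['wrist_force'],s['moment'],s['finger_gap'])"
```

```text
clock: 11.85
eef_pos: [433.6, -228.1, 151.1]
eef_rot: [3.136, 0.004, 1.01]
wrist_force: [-0.9, -0.1, 12.7]
finger_gap: 17.4
[ 433.63004234 -228.112024    151.13884307] [-0.85482877 -0.105114   12.72874518] [0.0828739  0.62080081 0.08044931] 17.438298109532592
```

```bash
python3 -m inch '{"grip":[-1,-1,-1,-1,-1,-1,-1,-1],"travel":[[0,0,-0.08],[0,0,-0.1],[0,0,-0.1],[0,0,-0.1],[0,0,-0.1],[0.02,-0.02,-0.1],[0.02,-0.02,-0.1],[0.02,-0.02,-0.1]],"turn":[[0,0,-6],[0,0,-14],[0,0,-22],[0,0,-30],[0,0,-38],[0,0,-45],[0,0,-50],[0,0,-50]]}' 55
python3 - <<'E'
from h import *
im,d,c=cap('wrist','w7')
s=manip.read_state();print(s['eef_pos'],np.degrees(s['eef_rot']),s['wrist_force'],s['moment'],s['finger_gap'])
cv2.imwrite('pics/w7_z.png',cv2.resize(im[110:260,240:400],None,fx=4,fy=4,interpolation=cv2.INTER_CUBIC)[:,:,::-1])
E
```

```text
clock: 12.85
eef_pos: [434.5, -228.7, 151.5]
eef_rot: [3.134, 0.002, 0.136]
wrist_force: [-1.0, 0.1, 12.3]
finger_gap: 18.1
[ 434.47694148 -228.76045852  151.50255954] [1.79581974e+02 8.98988093e-02 7.84366245e+00] [-1.45495193 -0.11224799 12.30898906] [ 0.38635325  0.58453187 -0.03065234] 17.345648858674352
```

View pics/w7_z.png

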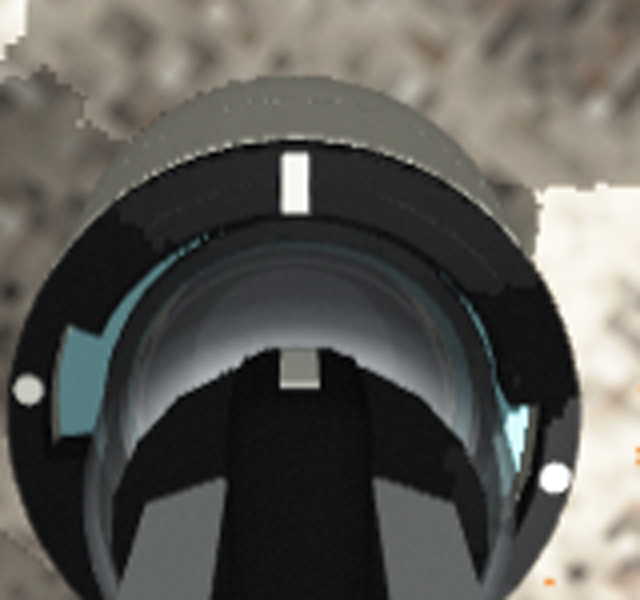

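Run:
```python
from h import *
im,d,c=load('w7')
K=np.array([[c['fx'],0,c['cx']],[0,c['fy'],c['cy']],[0,0,1.]]);T=np.array(c['world_from_camera'])
def ray(u,v,z):
    p=cv2.undistortPoints(np.array([[[u,v]]],float),K,np.array([c['k1'],0,0,0.])).ravel()
    r=T[:3,:3]@[p[0],-p[1],-1]; return (T[:3,3]+r*(z-T[2,3])/r[2])[:2]
a,b,m=ray(246.8,207.3,100),ray(378.6,229.3,100),ray(313.5,155.6,100)
ce=(a+b)/2; print(a,b,m,ce,np.degrees(np.arctan2(*(a-b)[::-1]))-80,np.degrees(np.arctan2(*(m-ce)[::-1])))
w=ray(314.8,202,178); print('bar end',w, 'dir from c',np.degrees(np.arctan2(*(w-ce)[::-1])))
```

```text
[ 432.90944373 -180.3965077 ] [ 429.05821899 -276.24017554] [ 475.74737789 -222.25517895] [ 430.98383136 -228.31834162] 7.698958280982765 7.713692825183558
bar end [ 466.06756236 -223.86766881] dir from c 7.22984357480247
```

```bash
python3 -m inch '{"grip":[-1,-1,-1,-1],"travel":[[0,0,0.2],[0,0,0.3],[0,0,0.4],[0,0,0.4]],"turn":[[0,0,0],[0,0,0],[0,0,0],[0,0,0]]}'
python3 -c "
from cell import manip
s=manip.read_state();print(s['eef_pos'],s['wrist_force'],s['moment'],s['finger_gap'])"
```

```text
clock: 13.4
eef_pos: [434.7, -228.8, 156.3]
eef_rot: [3.134, 0.001, 0.137]
wrist_force: [-2.4, 0.9, 7.1]
finger_gap: 17.3
[ 434.66374981 -228.83562155  156.25134111] [-2.43286322  0.92076351  7.07669774] [0.57209302 0.7826451  0.06574679] 17.321797643087343
```

```bash
python3 -m inch '{"grip":[-0.6,-0.3,0,0,0,0,0,0,0,0],"travel":[[0,0,0],[0,0,0],[0,0,0],[0,0,0],[0,0,0],[0,0,2],[0,0,4],[0,-2,8],[0,-8,12],[0,-12,14]],"turn":[[0,0,0],[0,0,0],[0,0,0],[0,0,0],[0,0,0],[0,0,0],[0,0,0],[0,0,0],[0,0,0],[0,0,0]]}'
python3 - <<'E'
from h import *
for n in ['wrist','side','scene']: cap(n,n[:2]+'8')
s=manip.read_state();print(s['eef_pos'],s['wrist_force'],s['finger_gap'],s['clock'])
a=load('si8')[0][190:310,230:350]
cv2.imwrite('pics/si8_z.png',cv2.resize(a,None,fx=5,fy=5,interpolation=cv2.INTER_CUBIC)[:,:,::-1])
E
```

```text
clock: 14.65
eef_pos: [434.7, -350.2, 298.1]
eef_rot: [3.133, -0.0, 0.137]
wrist_force: [0.5, 1.4, -0.8]
finger_gap: 47.2
[ 434.40787315 -350.4138141   296.55289678] [-0.54910486  0.7594666  -1.0681464 ] 46.79816717342198 14.8
```

View pics/wr8.png

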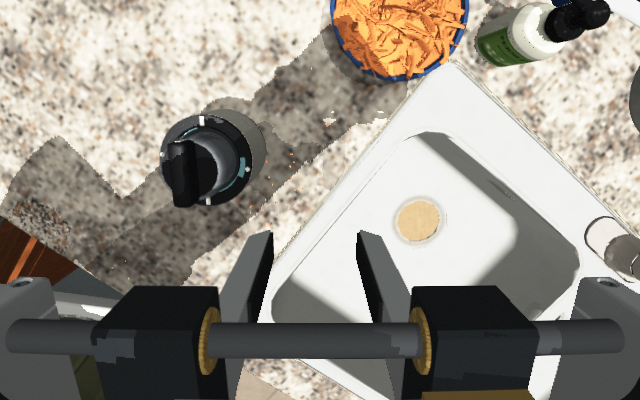

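View pics/si8_z.png

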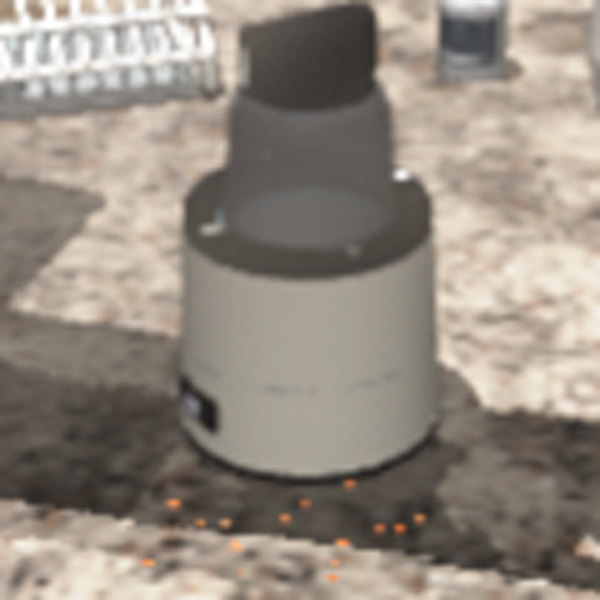

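Run:
```python
from h import *
for f in ['wr8','si8','sc8']:
    im,d,c=load(f); P=cloud(d,c).reshape(-1,3)
    k=(np.hypot(P[:,0]-432,P[:,1]+228)<45)&(P[:,2]>172)&(P[:,2]<195); t=P[k]
    if f=='wr8': 
        tt=t[t[:,2]>179]; A=np.c_[tt[:,0]-431,tt[:,1]+228,np.ones(len(tt))]; sl=np.linalg.lstsq(A,tt[:,2],rcond=None)[0]; print('tilt',np.degrees(sl[:2]),sl[2])
    r=cv2.minAreaRect(t[:,:2].astype(np.float32)); print(f,len(t),np.percentile(t[:,2],[50,95,99]),r)
    cov=np.cov(t[:,:2].T); w,v=np.linalg.eigh(cov); print('yaw',np.degrees(np.arctan(v[1,1]/v[0,1])))
    fl=P[(np.hypot(P[:,0]-432,P[:,1]+228)<26)&(P[:,2]>146)&(P[:,2]<160)]; print('flat',len(fl),np.median(fl[:,2]) if len(fl) else '')
    R=P[(np.hypot(P[:,0]-432,P[:,1]+228)<55)&(abs(P[:,2]-100)<4)]; print('rim z',np.median(R[:,2]))
cv2.imwrite('pics/wr8_z.png',cv2.resize(load('wr8')[0][90:230,140:290],None,fx=4,fy=4,interpolation=cv2.INTER_CUBIC)[:,:,::-1])
for n,l in [('scene','mug_navy'),('scene','bowl_carrots'),('scene','pepper_tin')]:
    print(l,[np.round(x['bbox']) for x in manip.look_for(n,l)[:1]])
s=manip.read_state();print(s['qd'])
```

```text
tilt [-1.60661317  8.28142965] 185.31776658102783
wr8 1526 [184.25075784 185.95805385 186.46156206] ((433.0467529296875, -235.12042236328125), (60.183677673339844, 18.01116943359375), 7.767582416534424)
yaw 8.36500046833889
flat 707 156.19007786021672
rim z 101.9817925374652
si8 226 [180.44378937 183.98104772 184.35898571] ((431.0051574707031, -231.04872131347656), (58.62720489501953, 18.812896728515625), 3.6292500495910645)
yaw 4.787405374448628
flat 128 155.4403741267951
rim z 100.45792158442987
sc8 156 [181.93318844 185.35171064 185.77947586] ((436.8126220703125, -232.5570831298828), (60.50568771362305, 17.947303771972656), 9.412773132324219)
yaw 8.061684144560136
flat 68 156.15390371934694
rim z 101.12408672418178
mug_navy [array([357., 236., 389., 278.])]
bowl_carrots [array([309., 265., 375., 327.])]
pepper_tin [array([351., 193., 364., 208.])]
[ 0.00925162 -0.00566239  0.00235093 -0.0001213   0.00117865 -0.00061847]
```

View pics/wr8_z.png

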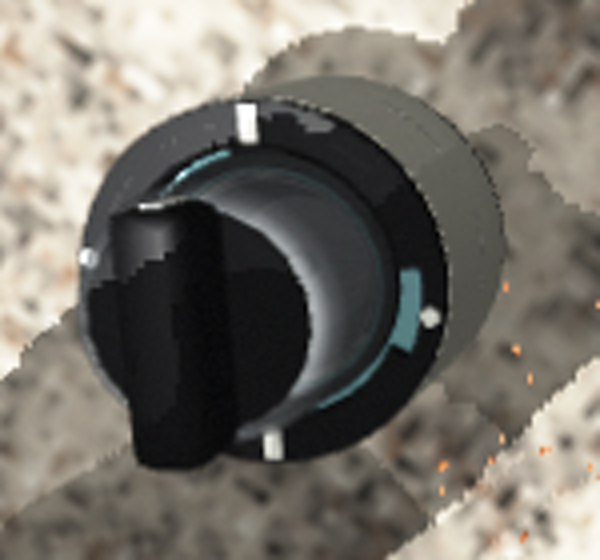

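```bash
python3 -m inch '{"grip":[0,0,0,0,0,0],"travel":[[-3,3,0],[-6,7,1],[-9.5,12,2],[-9.5,12.2,2],[-9.5,12.2,2],[-9.5,12.2,2]],"turn":[[0,0,0],[0,0,0],[0,0,0],[0,0,0],[0,0,0],[0,0,0]]}'
python3 - <<'E'
from h import *
manip.camera('wrist');manip.camera('wrist')
im,d,c=cap('wrist','w9'); im,d2,c2=cap('side','si9'); cap('scene','sc9')
P=cloud(d,c); 
cv2.imwrite('pics/w9_z.png',cv2.resize(im,None,fx=1,fy=1)[:,:,::-1])
s=manip.read_state();print(s['eef_pos'],s['qd'].max())
for f in ['w9','si9','sc9']:
    im,d,c=load(f); P=cloud(d,c).reshape(-1,3)
    h=np.hypot(P[:,0]-432,P[:,1]+228)
    e=P[(h<62)&(abs(P[:,2]-100)<3)]; hu=cv2.convexHull(e[:,:2].astype(np.float32)); ce=np.array(cv2.fitEllipse(hu)[0]); print(f,'rim',ce,np.median(e[:,2]))
    t=P[(h<50)&(P[:,2]>176)&(P[:,2]<195)]; r=cv2.minAreaRect(t[:,:2].astype(np.float32)); print('bar',r,np.array(r[0])-ce)
    for lo,hi,nm in [(178,190,'bar'),(148,160,'flat')]:
        q=P[(h<40)&(P[:,2]>lo)&(P[:,2]<hi)]
        for _ in range(5):
            A=np.c_[q[:,0]-431,q[:,1]+228,np.ones(len(q))]; sl=np.linalg.lstsq(A,q[:,2],rcond=None)[0]; q=q[abs(q[:,2]-A@sl)<1.5]
        print(nm,len(q),np.degrees(sl[:2]),sl[2])
E
```

```text
clock: 15.7
eef_pos: [340.0, -226.2, 314.7]
eef_rot: [3.136, 0.003, 0.138]
wrist_force: [-0.3, -0.7, 0.6]
finger_gap: 47.2
[ 339.73684355 -226.16784016  315.06565994] 0.002034806531986321
w9 rim [ 431.34185791 -228.15589905] 100.28852542287103
bar ((431.8727722167969, -229.38748168945312), (59.484947204589844, 17.788543701171875), 8.129423141479492) [ 0.53091431 -1.23158264]
bar 1037 [ 0.07206159 -0.58113549] 182.80252957503183
flat 1185 [-0.21222984  0.0263539 ] 154.10901572845643
si9 rim [ 431.45184326 -227.85494995] 100.45569370339501
bar ((431.75982666015625, -230.76707458496094), (58.98066329956055, 17.44980239868164), 5.380603790283203) [ 0.3079834  -2.91212463]
bar 91 [-0.81669426 13.73441552] 183.21377010975635
flat 110 [2.74849803 8.61935033] 156.39955875612424
sc9 rim [ 435.22683716 -229.73599243] 101.00763275519813
bar ((435.6540832519531, -234.31399536132812), (58.1817512512207, 19.17786407470703), 6.496152400970459) [ 0.42724609 -4.57800293]
bar 69 [-2.43667039 13.82770086] 184.4687584056277
flat 81 [-2.4018929   8.48666005] 157.42104003139687
```

View pics/w9.png

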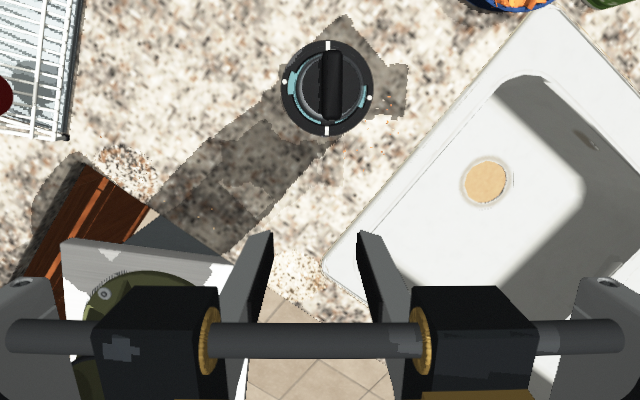

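```bash
python3 -c "
from cell import manip
print(manip.sign_off())"
```

```text
the job is handed in; nothing more can be done
None
```

The cover is on the grinder and, by every check I trust, locked. I handed the job in at about 16 s on the clock, with the gripper open and clear of everything.

I took the cover off the rack by its grip bar and set its lugs in the gaps. I pressed it about 6–7 mm onto the seal, with about 14 N, and turned it 80° clockwise to the marks. Then I eased it up with the seal and let go.

**Last checks, from a steady wrist view above the grinder:**
- **Direction:** the bar lies at 8.1°, and the lock marks at 7.7°, well inside the 4° of play. I stopped at the marks and did not press on to the solid stop 4° further.
- **Height:** the bar's top is at about 182.8 mm, against 183 mm expected when locked. The cover would read about 179 mm if the lugs were still below their pockets.
- **Tilt:** the flat top is level to within about 0.3°.
- **Bystanders:** a network check gave boxes within about 3 pixels of the first ones for the mug, the bowl and the tin.

**Disagreements:** the scene and side cameras saw only a few pixels of the cover. They put the bar's middle 3–5 mm off the axis and showed a large tilt. An earlier wrist picture, taken while the arm was still settling, also suggested a tilt. The steady wrist view showed neither the tilt nor an offset over about 1.3 mm, so I went by that one.

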